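# Raise the telescopic bottle stand to its upper hole and set the amber bottle on it

### The arm

A 6-joint arm with a two-finger parallel gripper is mounted at the origin on the work surface. World frame = base frame: x ahead of the robot, y to its left, z up, the work surface at z = 0. Lengths are in m, angles in rad, forces in N, time in s.
With the tool pointing down it reaches from about 0.325 to 0.9 m from the base axis. Payload 6.1 kg.
Tool frame: the origin (TCP) lies at the very end of the fingers, on their centre line; the grasp point (between the pads) lies 19 mm behind it; z points along the fingers, y is the line along which they close (so a half turn about z gives the same grasp; the last joint's range is limited). The gripper opens to 85 mm and grips with 20 to 120 N. Pads are 22 mm wide; open, the fingers measure 114 mm over their backs; the gripper's body (76 mm by 85 mm) begins 54 mm behind the grasp point. The pads swing forward as they close: fully open they stand 13 mm farther back than shut.
Start: joints at [1.132, 0.22, 1.526, -0, 1.395, -0.126], TCP at [0.192, 0.595, 0.231] pointing down, gripper open.
Joint ranges: [-2.98, 2.98], [-0.91, 2.08], [0.09, 2.57], [-1.24, 4.39], [0.2, 2.65], [-2.68, 2.68]. Speed limits (rad/s): [2.57, 2.57, 3.01, 3.14, 3.14, 3.14].

### API

Orientations are given as a unit quaternion [x, y, z, w].
In Python, from station import env, ticket, probe_bus, capture gives the robot as it stands (env), with the cameras as plain functions, the job (ticket) and the readings (probe_bus).
- The arm moves only by the shell command python3 nudge.py 'ROWS' [OPENING] [FORCE]. ROWS is rows parted by semicolons, their numbers by spaces, 1 to 8 of them, each of 6 numbers: dx, dy, dz in m, then a rotation vector rx, ry, rz in rad; each row is the pose to reach, as a shift and turn from the pose commanded when the command began, along the tool's axes at that moment; what a row does not reach only later rows make up. A row lasts 1/12 s, in which the tool goes at most 0.0417 m and 0.125 rad, less where a joint would pass 70% of its speed; a pose out of reach is approached as far as the arm can. OPENING is the opening from 0.0 (shut) to 1.0 (fully open), set as the command begins (- or left out keeps the last). The fingers move at their own pace and stop on an object; FORCE is the grip in N (left out, the last holds). Time passes only in rows, so rows that do not move let the fingers close. It prints the time, the measured TCP pose, the force, the opening and the grip force at its end.
- probe_bus.read_state(): the state, without advancing time (a new reading comes with each control period).
- capture(name): name is "side" or "top" or "wrist"; returns a dict with "image" (400x640x3 uint8, red, green, blue), "mtx" (3x3 intrinsics, pixels), "T" (4x4, takes a point from camera to world coordinates). Camera axes: x right, y down, z forward; pixel columns grow to the right and rows downward; lengths in m; the calibration is good to about 2 mm. A picture is of the moment at which its call begins. There is no depth.
- ticket.job_done(): hands the job in; it is judged then, once.
The state is a dict: "time_s": time; "qpos": joint angles; "dq": joint speeds; "joint_torque": joint torques, N m; "tcp_pos": TCP position; "ee_rot": TCP orientation; "force": force on the tool from outside, world axes, zero at the start; "moment": the same for the moment, N m; "finger_gap": opening from 0.0 (shut) to 1.0 (fully open); "finger_force": force on a finger pad.
Only numpy, scipy, OpenCV 4.12 (cv2) and the standard library are available. Lean on these libraries where they do the work, as an engineer would, in place of code of your own. Each camera call takes 0.05 s, during which the arm holds its last target. There are 200 camera calls.

### The job

The bottle stand's inner tube has been left stuck between two holes: lift it by its blue knob until the red sprung button pops out through the upper hole and locks, feeling for it and stopping at once so that the button is not strained and the base is not lifted or dragged. Then stand the amber bottle upright on the stand's white tray and let go, leaving the other things on the bench where they are.

Things in the scene. Friction and masses are not known exactly. Their poses are not given: they have to be found in the camera images.
- stand: telescopic bottle stand, loose on the bench: grey base plate 200 x 150 x 18 mm, 2.2 kg. Origin on the bench under the tubes' axis, z up; plate from 130 mm to -x to 70 mm to +x of it. Tray on the -x side (towards the robot), red button faces +x. Square outer tube 32 mm wide, top 136 mm up (14 mm more or less).
- stand_axis (a point): point on the tubes' axis at the top face of the base plate, 18 mm above the bench
- riser (a joint): height in m of the sliding inner tube with tray and knob, -0.026 to +0.066 (end stops), up positive. Starts between the holes; the upper hole is somewhere from 0.028 to 0.056, unmeasured, the lower 72 mm below it. Stays where left; lifting takes a drag of 3 to 10 N, weight included. The button catches within 1.5 mm of a hole's centre, then locks the tube both ways: a sudden hard stop
- button_out (a joint): red sprung button, 10 mm wide, in the inner tube, in m: about 0 while held in behind the outer tube's wall, about 0.0075 when it has popped out through a hole (sticks out about 4 mm). The holes, edged in black, are on the outer tube's +x face, 13 mm square
- knob_grip (a point): centre of the blue upright round knob on top of the inner tube, 28 mm across, 32 mm tall (this point is at its half height; 204 mm above the bench when riser is 0). Nothing stands within 48 mm of its axis at or above the knob's lower end. Its frame has the stand's directions
- tray_floor (a point): centre of the upper face of the tray's floor: round white tray, inside 78 mm across, rim 7 mm above the floor, 90 mm from the knob's axis to the stand's -x; 163 mm above the bench when riser is 0. The knob's top is 57 mm above this floor
- snap_button: the same red button as a body; origin at the middle of its outer face, x pointing out. Once it is locked in the hole, all further pull on the knob bears on it: more than 16 N would damage it (10 N is a firm enough pull), and about 20 N would lift the base
- amber_bottle: amber glass bottle with white screw cap, 100 mm tall, straight round body 52 mm across up to 70 mm, cap 47 mm across; 0.18 to 0.33 kg. Origin at the centre of its underside, z up
- clear_bottle: same bottle in clear glass, a bystander; origin at the centre of its underside
- green_bottle: same bottle in green glass, a bystander; origin at the centre of its underside
- beaker: glass beaker 68 mm across, 88 mm tall, a bystander; origin at the centre of its underside
- tip_box: clear box of pipette tips with blue lid plate, 122 x 87 x 65 mm, a bystander; origin at the centre of its underside
- cap1: white screw cap 38 mm across, 16 mm tall, a bystander
- cap2: white screw cap 38 mm across, 16 mm tall, a bystander

How it is judged:
By the outcome, as a careful person would: the job done as asked, in the order asked, and still so for the second after the job is handed in, with the robot touching nothing.
It also fails if it takes over 58 s, if anything falls off the work surface, if the arm or the gripper's body presses on something with over 40 N, if the wrist force passes 120 N, or if a joint passes its speed limit or range.

## Working session

There is one attempt and no reset: what is moved stays moved. The work goes in short steps, Python scripts to look and compute and a shell command to move; the robot and the scene stay as the last step left them, time stands still between calls to the robot, and variables do not carry over. Pictures are saved under pics/ and viewed, at most 10 in all, crops included, and the job is handed in when it is done.

```bash
ls; mkdir -p pics; python3 - <<'E'
from station import env, ticket, probe_bus, capture
import cv2,numpy as np
s=probe_bus.read_state();print(s)
for n in("side","top"):
    c=capture(n);cv2.imwrite(f"pics/{n}0.png",c["image"][:,:,::-1]);np.savez(f"pics/{n}0.npz",m=c["mtx"],T=c["T"]);print(n,c["mtx"].tolist(),c["T"].round(3).tolist())
E
```

```text
nudge.py
pics
station.py
{'time_s': 0.0, 'qpos': array([ 1.13188600e+00,  2.21207701e-01,  1.52759571e+00, -6.43561836e-06,
        1.39473221e+00, -1.26111968e-01]), 'dq': array([-1.79677501e-03, -2.11476604e-03, -1.70307353e-03, -6.41226408e-05,
       -1.54599113e-03, -8.21390376e-05]), 'joint_torque': array([-2.17862209e-03, -4.96884584e+01, -3.89398241e+01, -2.96584531e-04,
        1.10237996e-02,  4.85709256e-05]), 'tcp_pos': array([0.19207945, 0.59411498, 0.23021883]), 'ee_rot': array([ 1.55761718e-01,  9.87794181e-01, -9.33855247e-04, -2.67776645e-04]), 'force': array([-0.95974397, -1.2446203 , -0.24722347]), 'moment': array([-0.01691462,  0.0335062 ,  0.05203228]), 'finger_force': 0.0, 'finger_gap': 1.000672151421345}
side [[505.0629458719197, 0.0, 317.1592251145522], [0.0, 505.0629458719197, 199.32908284579244], [0.0, 0.0, 1.0]] [[0.98, -0.155, 0.128, 0.412], [-0.201, -0.77, 0.605, -0.875], [0.005, -0.619, -0.786, 1.144], [0.0, 0.0, 0.0, 1.0]]
top [[464.31630099964326, 0.0, 317.4861408784911], [0.0, 464.31630099964326, 206.76309133959975], [0.0, 0.0, 1.0]] [[-0.004, -0.99, 0.138, 0.399], [-1.0, 0.001, -0.022, -0.083], [0.022, -0.138, -0.99, 1.324], [0.0, 0.0, 0.0, 1.0]]
```

View pics/side0.png

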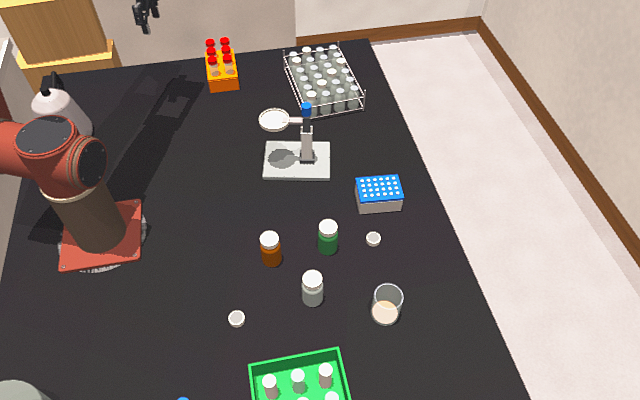

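View pics/top0.png

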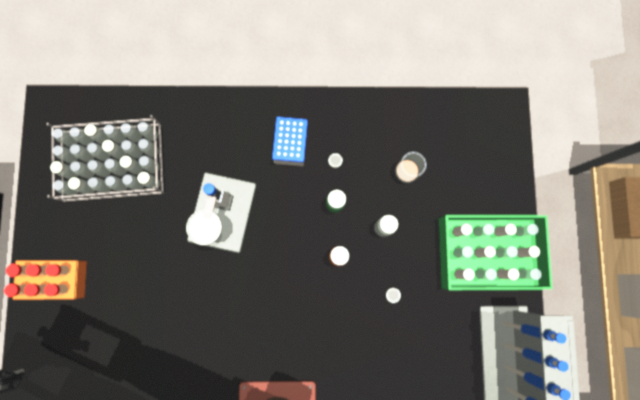

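The side view shows the knob at (306,108), tray at (275,120) and amber cap at (270,239). The top view shows the knob at (210,188), tray at (204,228) and amber cap at (340,256). Next I'll refine these by colour and triangulate.

```bash
cat > h.py <<'E'
import cv2,numpy as np
from scipy.spatial.transform import Rotation as R
def load(n):
    z=np.load(f"pics/{n}.npz");return cv2.imread(f"pics/{n}.png"),z["m"],z["T"]
def P(m,T): return m@np.linalg.inv(T)[:3]
def tri(v):  # v: list of (m,T,uv)
    A=[]
    for m,T,(u,w) in v:
        p=P(m,T);A+=[u*p[2]-p[0],w*p[2]-p[1]]
    x=np.linalg.svd(np.array(A))[2][-1];x=x[:3]/x[3]
    e=[np.linalg.norm(proj(m,T,x)-uv) for m,T,uv in v]
    return x,np.round(e,2)
def proj(m,T,x):
    q=P(m,T)@np.r_[x,1];return q[:2]/q[2]
def onz(m,T,uv,z):
    d=T[:3,:3]@np.linalg.solve(m,[*uv,1]);return T[:3,3]+d*(z-T[2,3])/d[2]
def blob(img,kind,box):
    x0,y0,x1,y1=box;c=img[y0:y1,x0:x1].astype(int);b,g,r=c[...,0],c[...,1],c[...,2]
    k={'blue':(b>r+50)&(b>g+20),'white':(np.minimum(np.minimum(r,g),b)>150),'red':(r>g+70)&(r>b+70),'grey':(np.minimum(np.minimum(r,g),b)>110)}[kind].astype(np.uint8)
    n,l,st,ce=cv2.connectedComponentsWithStats(k);i=1+np.argmax(st[1:,4]);s=st[i]
    return ce[i]+[x0,y0],(s[0]+x0,s[1]+y0,s[2],s[3],s[4]),(l==i)
E
python3 - <<'E'
from h import *
S,ms,Ts=load("side0");t,mt,Tt=load("top0")
for n,k,bs,bt in[("knob","blue",(290,95,320,125),(198,178,222,200)),("amber","white",(255,228,285,248),(325,243,355,270)),("tray","white",(255,105,290,135),(184,207,224,248)),("clear","white",(300,267,325,288),(374,212,402,240)),("green","white",(316,218,340,238),(325,188,350,211))]:
    a,sa,_=blob(S,k,bs);b,sb,_=blob(t,k,bt)
    x,e=tri([(ms,Ts,a),(mt,Tt,b)]);print(n,a.round(1),sa,b.round(1),sb,x.round(4),e)
g=cv2.cvtColor(t,cv2.COLOR_BGR2GRAY)
_,s,l=blob(t,'grey',(180,165,262,256));print(s)
cs,_=cv2.findContours(l.astype(np.uint8),0,2);c=max(cs,key=cv2.contourArea)+[180,165]
h=cv2.approxPolyDP(cv2.convexHull(c.astype(np.int32)),3,True)[:,0];print([(p.tolist(),onz(mt,Tt,p,.018).round(3).tolist()) for p in h])
_,s,l=blob(S,'grey',(250,135,340,190));cs,_=cv2.findContours(l.astype(np.uint8),0,2);c=max(cs,key=cv2.contourArea)+[250,135]
h=cv2.approxPolyDP(cv2.convexHull(c.astype(np.int32)),3,True)[:,0];print([(p.tolist(),onz(ms,Ts,p,.018).round(3).tolist()) for p in h])
cv2.imwrite("pics/z1.png",np.hstack([cv2.resize(S[85:195,245:345],(400,440),interpolation=2),cv2.resize(t[165:265,175:266],(400,440),interpolation=2)]))
E
```

```text
knob [305.8 108.8] (np.int32(301), np.int32(102), np.int32(11), np.int32(15), np.int32(138)) [208.9 188.7] (np.int32(203), np.int32(183), np.int32(13), np.int32(12), np.int32(125)) [0.5964 0.154  0.2155] [0.23 0.3 ]
amber [268.8 238.2] (np.int32(259), np.int32(230), np.int32(20), np.int32(17), np.int32(247)) [339.4 255.2] (np.int32(330), np.int32(246), np.int32(19), np.int32(19), np.int32(288)) [ 0.4401 -0.1673  0.1004] [0.09 0.11]
tray [273.8 118.4] (np.int32(259), np.int32(108), np.int32(31), np.int32(21), np.int32(505)) [205.7 226.4] (np.int32(186), np.int32(207), np.int32(38), np.int32(41), np.int32(1272)) [0.5081 0.1656 0.1857] [0.19 0.26]
clear [312.  278.6] (np.int32(302), np.int32(270), np.int32(21), np.int32(18), np.int32(307)) [388.1 224. ] (np.int32(379), np.int32(215), np.int32(20), np.int32(19), np.int32(300)) [ 0.5229 -0.2983  0.0977] [0.04 0.04]
green [327.8 226.1] (np.int32(319), np.int32(219), np.int32(19), np.int32(16), np.int32(233)) [336.5 198.5] (np.int32(328), np.int32(189), np.int32(18), np.int32(20), np.int32(279)) [ 0.5909 -0.1611  0.1013] [0.07 0.08]
(np.int32(186), np.int32(172), np.int32(70), np.int32(81), np.int32(3883))
[([206, 172], [0.681, 0.206, 0.018]), ([255, 184], [0.646, 0.066, 0.018]), ([238, 252], [0.453, 0.11, 0.018]), ([187, 240], [0.487, 0.253, 0.018]), ([186, 223], [0.535, 0.258, 0.018])]
[([329, 142], [0.677, 0.208, 0.018]), ([328, 178], [0.642, 0.064, 0.018]), ([262, 176], [0.454, 0.11, 0.018]), ([266, 141], [0.485, 0.251, 0.018]), ([311, 135], [0.628, 0.249, 0.018])]
```

View pics/z1.png

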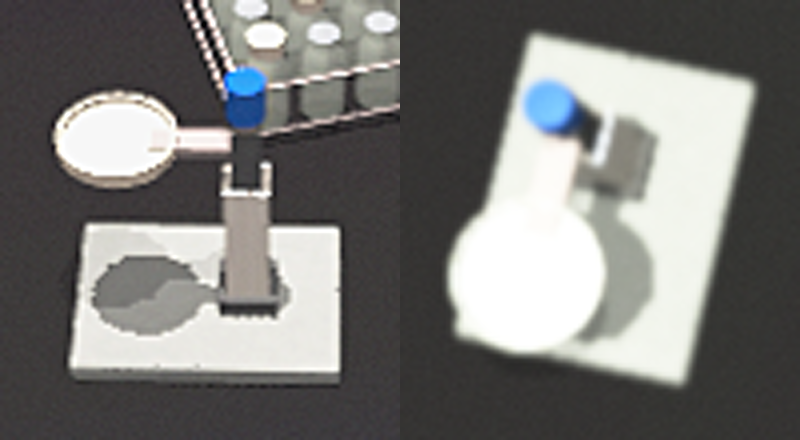

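Plate corners give a yaw of about -13° and an axis near (0.595, 0.152). The enlarged crop shows the tray off to -x and the knob on top of the inner tube, with the sides clear. Next I'll move over it and look with the wrist camera.

```bash
cat > go.py <<'E'
# usage: go.py x y z yaw_deg  (tool down; yaw of tool y axis from world y) -> delta in tool axes
import sys,numpy as np
from station import env, ticket, probe_bus, capture
from scipy.spatial.transform import Rotation as R
s=probe_bus.read_state();x,y,z,w=map(float,sys.argv[1:5])
r=R.from_quat(s["ee_rot"]);a=np.deg2rad(w)
Y=np.array([-np.sin(a),np.cos(a),0]);Z=np.array([0,0,-1.]);t=R.from_matrix(np.c_[np.cross(Y,Z),Y,Z])
d=r.inv().apply(np.array([x,y,z])-s["tcp_pos"]);v=(r.inv()*t).as_rotvec()
print("t",round(s["time_s"],2),"tcp",s["tcp_pos"].round(4),"d",d.round(4),np.linalg.norm(d).round(3),"rv",v.round(4),"F",s["force"].round(1),"gap",round(s["finger_gap"],3),"ff",round(s["finger_force"],1))
E
python3 go.py 0.55 0.16 0.42 -13; python3 -c "
from station import env, ticket, probe_bus, capture;import numpy as np
c=capture('wrist');s=probe_bus.read_state()
from h import R
Q=R.from_quat(s['ee_rot']).as_matrix();print((Q.T@(c['T'][:3,3]-s['tcp_pos'])).round(3),(Q.T@c['T'][:3,:3]).round(3).tolist(),c['mtx'].round(0).tolist())"
python3 nudge.py '0 0 -0.04 0 0 0; -0.02 -0.01 -0.075 0 0 -0.03; -0.05 -0.03 -0.1 0 0 -0.05; -0.474 -0.303 -0.189 0 0 -0.086; -0.474 -0.303 -0.189 0 0 -0.086; -0.474 -0.303 -0.189 0 0 -0.086; -0.474 -0.303 -0.189 0 0 -0.086; -0.474 -0.303 -0.189 0 0 -0.086'; python3 go.py 0.55 0.16 0.42 -13
```

```text
time_s: 0.82
tcp_pos: [0.3601, 0.3917, 0.3668]
ee_rot: [0.113, 0.994, -0.0, -0.0]
force: [0.8, 0.6, -0.0]
finger_gap: 1.001
finger_force: 0.0
t 0.82 tcp [0.3601 0.3917 0.3668] d [-0.2371 -0.1832 -0.0532] 0.304 rv [-0.0001 -0.0001  0.0006] F [ 0.8  0.6 -0. ] gap 1.001 ff 0.0
```

```bash
python3 nudge.py '-0.237 -0.183 -0.053 0 0 0; -0.237 -0.183 -0.053 0 0 0; -0.237 -0.183 -0.053 0 0 0; -0.237 -0.183 -0.053 0 0 0; -0.237 -0.183 -0.053 0 0 0; -0.237 -0.183 -0.053 0 0 0; -0.237 -0.183 -0.053 0 0 0; -0.237 -0.183 -0.053 0 0 0' 0.68; python3 go.py 0.55 0.16 0.42 -13; python3 - <<'E'
from station import env, ticket, probe_bus, capture
from h import *
c=capture("wrist");cv2.imwrite("pics/w1.png",c["image"][:,:,::-1]);np.savez("pics/w1.npz",m=c["mtx"],T=c["T"])
for n,p in dict(axisplate=(.595,.152,.018),knobtop=(.595,.152,.23),tray=(.507,.172,.175)).items():print(n,proj(c["mtx"],c["T"],p).round())
E
```

```text
time_s: 1.48
tcp_pos: [0.552, 0.1572, 0.4198]
ee_rot: [0.115, 0.993, -0.001, 0.001]
force: [0.8, 0.4, -0.5]
finger_gap: 0.679
finger_force: 0.0
t 1.48 tcp [0.552  0.1572 0.4198] d [ 0.0026  0.0023 -0.0002] 0.003 rv [-0.0016  0.0016 -0.0046] F [ 0.8  0.4 -0.5] gap 0.679 ff 0.0
axisplate [324. 170.]
knobtop [326. 211.]
tray [325. 127.]
```

View pics/w1.png

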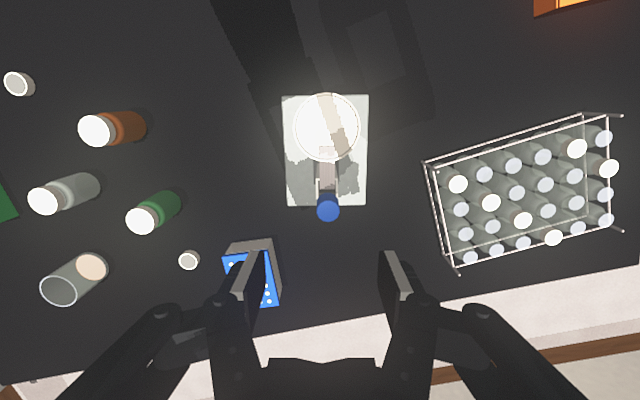

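The wrist view shows the knob at (328,210), where I predicted (326,211), and the tray rim at (326,127). Both agree. Next is a cylinder fit over the three views for the precise knob position and riser.

```bash
python3 - <<'E'
from h import *
from scipy.optimize import least_squares
V=[("side0",(290,95,320,125)),("top0",(198,178,222,200)),("w1",(310,190,350,228))]
obs=[]
for n,b in V:
    I,m,T=load(n);c,s,_=blob(I,"blue",b);print(n,c.round(1),s);obs.append((m,T,np.array([s[0]-.5,s[1]-.5,s[0]+s[2]-.5,s[1]+s[3]-.5]),c))
a=np.linspace(0,6.28,60)
def cyl(x,y,z0,z1,r): return np.array([[x+r*np.cos(t),y+r*np.sin(t),z] for t in a for z in(z0,z1)])
def f(p,each=False):
    e=[]
    for m,T,b,c in obs:
        h=cv2.convexHull(np.array([proj(m,T,q) for q in cyl(p[0],p[1],p[2]-.016,p[2]+.016,.014)],np.float32))
        M=cv2.moments(h);e+=[M["m10"]/M["m00"]-c[0],M["m01"]/M["m00"]-c[1]]
    return e
r=least_squares(f,[.595,.152,.215],diff_step=1e-3);print("knob centre",r.x.round(4),np.round(r.fun,2))
k=r.x
# tray centre in wrist: ellipse of white rim
I,m,T=load("w1");_,s,l=blob(I,"white",(285,88,368,168));print(s, proj(m,T,[k[0]-.09*np.cos(np.deg2rad(-13)),k[1]-.09*np.sin(np.deg2rad(-13)),k[2]-.034]).round(1))
# amber refine with wrist
S=load("side0");t=load("top0")
cs=[(S[1],S[2],blob(S[0],"white",(255,228,285,248))[0]),(t[1],t[2],blob(t[0],"white",(325,243,355,270))[0]),(m,T,blob(I,"white",(75,110,118,150))[0])]
print("amber cap",tri(cs))
E
python3 go.py 0.595 0.152 0.30 -13
```

```text
side0 [305.8 108.8] (np.int32(301), np.int32(102), np.int32(11), np.int32(15), np.int32(138))
top0 [208.9 188.7] (np.int32(203), np.int32(183), np.int32(13), np.int32(12), np.int32(125))
w1 [327.6 209.9] (np.int32(316), np.int32(195), np.int32(24), np.int32(27), np.int32(441))
knob centre [0.5978 0.1534 0.2172] [ 0.75 -0.51  0.   -0.46 -0.22 -0.59]
(np.int32(285), np.int32(92), np.int32(83), np.int32(76), np.int32(5820)) [326.9 130. ]
amber cap (array([ 0.4399591 , -0.16708489,  0.09979974]), array([0.05, 0.2 , 0.66]))
t 1.53 tcp [0.552  0.1574 0.4196] d [-0.0429  0.0048  0.1196] 0.127 rv [-0.0015  0.0011 -0.0054] F [ 0.3 -1.6 -1.1] gap 0.685 ff 0.0
```

```bash
python3 nudge.py '-0.02 0.002 0.04 0 0 0; -0.035 0.003 0.08 0 0 0; -0.0445 0.0042 0.115 0 0 0; -0.0445 0.0042 0.14 0 0 0;-0.0445 0.0042 0.14 0 0 0'; python3 go.py 0.597 0.153 0.20 -13; python3 - <<'E'
from station import env, ticket, probe_bus, capture
from h import *
c=capture("wrist");cv2.imwrite("pics/w2.png",c["image"][:,:,::-1]);np.savez("pics/w2.npz",m=c["mtx"],T=c["T"])
m,T=c["mtx"],c["T"];I=load("w2")[0]
b=blob(I,"blue",(240,140,400,330));print(b[:2],proj(m,T,(.597,.153,.217)))
for p in[(.597,.153),(.595,.152)]:
  a=np.linspace(0,6.28,60);q=np.array([proj(m,T,[p[0]+.014*np.cos(t),p[1]+.014*np.sin(t),z]) for t in a for z in(.201,.233)]);print(q.min(0),q.max(0))
E
```

```text
time_s: 1.95
tcp_pos: [0.5895, 0.1561, 0.271]
ee_rot: [0.113, 0.994, -0.001, -0.007]
force: [-1.3, 0.1, -2.0]
finger_gap: 0.68
finger_force: 0.0
t 1.95 tcp [0.5895 0.1561 0.271 ] d [-0.009  -0.001   0.0709] 0.071 rv [-0.0044 -0.0131  0.0003] F [-1.3  0.1 -2. ] gap 0.68 ff 0.0
(array([321.8210451 , 235.91911238]), (np.int32(301), np.int32(209), np.int32(41), np.int32(49), np.int32(1397))) [320.28675349 232.91377931]
[298.95959224 206.94461921] [341.33330624 261.66725742]
[296.73902788 204.75753302] [339.2212178  259.38614093]
```

View pics/w2.png

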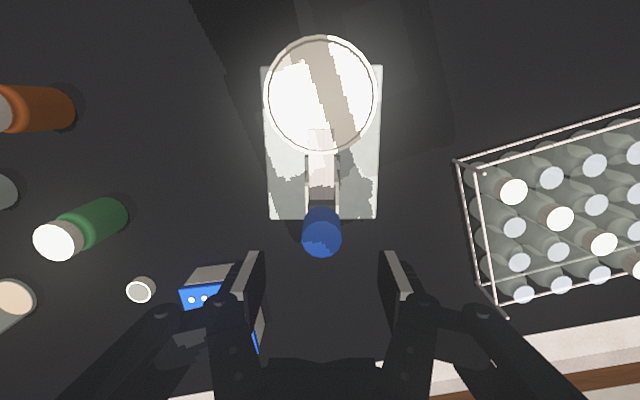

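The knob sits at (321,235), within about 1 mm of prediction and centred between the fingers. Next: descend, settle and close.

```bash
python3 nudge.py '0 0 0 0 0 0; 0 0 0 0 0 0'; python3 go.py 0.597 0.1527 0.20 -13
```

```text
time_s: 2.17
tcp_pos: [0.5945, 0.1567, 0.2829]
ee_rot: [0.113, 0.994, 0.001, 0.002]
force: [0.6, -0.2, 0.5]
finger_gap: 0.678
finger_force: 0.0
t 2.17 tcp [0.5945 0.1567 0.2829] d [-0.003  -0.0035  0.0829] 0.083 rv [0.0018 0.0043 0.0009] F [ 0.6 -0.2  0.5] gap 0.678 ff 0.0
```

```bash
python3 nudge.py '-0.002 -0.003 0.025 0 0 0; -0.002 -0.003 0.05 0 0 0; -0.002 -0.003 0.068 0 0 0; -0.002 -0.003 0.08 0 0 0; -0.002 -0.003 0.08 0 0 0; -0.002 -0.003 0.08 0 0 0;-0.002 -0.003 0.08 0 0 0'; python3 go.py 0.597 0.1527 0.20 -13
```

```text
time_s: 2.75
tcp_pos: [0.5961, 0.1528, 0.2022]
ee_rot: [0.113, 0.994, 0.0, 0.002]
force: [0.7, -0.5, 0.2]
finger_gap: 0.678
finger_force: 0.0
t 2.75 tcp [0.5961 0.1528 0.2022] d [-0.0009  0.      0.0022] 0.002 rv [0.0013 0.0036 0.0002] F [ 0.7 -0.5  0.2] gap 0.678 ff 0.0
```

Good. Close with 40 N.

```bash
python3 nudge.py '0 0 0.002 0 0 0; 0 0 0.002 0 0 0; 0 0 0.002 0 0 0; 0 0 0.002 0 0 0; 0 0 0.002 0 0 0; 0 0 0.002 0 0 0' 0.0 40; python3 nudge.py '0 0 0 0 0 0; 0 0 0 0 0 0'; python3 go.py 0.597 0.1527 0.20 -13
```

```text
time_s: 3.25
tcp_pos: [0.5958, 0.1541, 0.1986]
ee_rot: [0.113, 0.994, 0.001, 0.001]
force: [2.4, 6.3, -0.9]
finger_gap: 0.311
finger_force: 40.0
time_s: 3.42
tcp_pos: [0.5958, 0.1542, 0.1986]
ee_rot: [0.113, 0.994, 0.001, 0.001]
force: [2.8, 6.3, 0.4]
finger_gap: 0.312
finger_force: 40.0
t 3.42 tcp [0.5958 0.1542 0.1986] d [-0.0015 -0.0012 -0.0014] 0.002 rv [0.0032 0.0023 0.0007] F [2.8 6.3 0.4] gap 0.312 ff 40.0
```

```bash
python3 nudge.py '-0.0005 0.0012 0 0 0 0; -0.0005 0.0012 0 0 0 0; -0.0005 0.0012 -0.001 0 0 0; -0.0005 0.0012 -0.002 0 0 0; -0.0005 0.0012 -0.003 0 0 0; -0.0005 0.0012 -0.004 0 0 0'; python3 nudge.py '0 0 -0.001 0 0 0; 0 0 -0.002 0 0 0'
```

```text
time_s: 3.92
tcp_pos: [0.5957, 0.1541, 0.2003]
ee_rot: [0.113, 0.994, 0.001, -0.0]
force: [4.4, 4.4, -6.9]
finger_gap: 0.313
finger_force: 39.8
time_s: 4.08
tcp_pos: [0.5957, 0.1541, 0.2023]
ee_rot: [0.113, 0.994, 0.001, -0.0]
force: [4.3, 4.6, -8.0]
finger_gap: 0.318
finger_force: 39.8
```

Drag is about 8 N and arm stiffness about 3.5 N/mm. I'll relieve the side force, lift to just short of the hole's range, then feel upwards row by row.

```bash
cat > chk.py <<'E'
import sys
from station import env, ticket, probe_bus, capture
s=probe_bus.read_state();f=-s["force"][2];print("chk z %.4f Fz %.1f lat %.1f %.1f"%(s["tcp_pos"][2],f,*s["force"][:2]));sys.exit(f>float(sys.argv[1]))
E
python3 nudge.py '-0.001 0.0014 -0.001 0 0 0; -0.001 0.0014 -0.002 0 0 0; -0.001 0.0014 -0.003 0 0 0; -0.001 0.0014 -0.004 0 0 0' >/dev/null; python3 chk.py 10.5 && python3 nudge.py '0 0 -0.0008 0 0 0; 0 0 -0.0016 0 0 0' >/dev/null;  python3 chk.py 10.5
```

```text
chk z 0.2064 Fz 6.8 lat -2.1 0.7
chk z 0.2064 Fz 6.8 lat -2.1 0.7False
False
```

```bash
sed -i 's/sys.exit(f>/sys.exit(int(f>/; s/\[1\]))$/[1])))/' chk.py
python3 nudge.py '0 0 -0.0008 0 0 0; 0 0 -0.0016 0 0 0; 0 0 -0.0024 0 0 0; 0 0 -0.0032 0 0 0' >/dev/null; python3 chk.py 10 && python3 nudge.py '0 0 -0.0008 0 0 0' >/dev/null;  python3 chk.py 10 && python3 nudge.py '0 0 -0.0008 0 0 0' >/dev/null;  python3 chk.py 10
```

```text
chk z 0.2103 Fz 7.7 lat -4.3 -0.9
chk z 0.2112 Fz 7.3 lat -5.2 -0.2
chk z 0.2120 Fz 8.1 lat -5.8 -1.2
```

```bash
python3 nudge.py '0.0008 0 -0.0007 0 0 0' >/dev/null; python3 chk.py 10 && python3 nudge.py '0.0006 0 -0.0008 0 0 0' >/dev/null;  python3 chk.py 10 && python3 nudge.py '0 0 -0.0008 0 0 0' >/dev/null;  python3 chk.py 10 && python3 nudge.py '0 0 -0.0008 0 0 0' >/dev/null;  python3 chk.py 10 && python3 nudge.py '0 0 -0.0008 0 0 0' >/dev/null;  python3 chk.py 10 && python3 nudge.py '0 0 -0.0008 0 0 0' >/dev/null;  python3 chk.py 10 && python3 nudge.py '0 0 -0.0008 0 0 0' >/dev/null;  python3 chk.py 10
```

```text
chk z 0.2129 Fz 7.5 lat -1.1 -0.9
chk z 0.2141 Fz 8.1 lat 0.5 -2.2
chk z 0.2150 Fz 7.8 lat -0.6 -3.1
chk z 0.2159 Fz 6.6 lat -0.3 -4.2
chk z 0.2166 Fz 7.5 lat -1.2 -4.5
chk z 0.2174 Fz 8.2 lat -0.7 -5.1
chk z 0.2181 Fz 8.0 lat 0.4 -5.0
```

```bash
python3 nudge.py '0 -0.0009 -0.0008 0 0 0' >/dev/null; python3 chk.py 10 && python3 nudge.py '0 -0.0003 -0.0008 0 0 0' >/dev/null;  python3 chk.py 10 && python3 nudge.py '0 0 -0.0008 0 0 0' >/dev/null;  python3 chk.py 10 && python3 nudge.py '0 0 -0.0008 0 0 0' >/dev/null;  python3 chk.py 10 && python3 nudge.py '0 0 -0.0008 0 0 0' >/dev/null;  python3 chk.py 10 && python3 nudge.py '0 0 -0.0008 0 0 0' >/dev/null;  python3 chk.py 10 && python3 nudge.py '0 0 -0.0008 0 0 0' >/dev/null;  python3 chk.py 10
```

```text
chk z 0.2190 Fz 7.4 lat 2.0 0.3
chk z 0.2200 Fz 7.4 lat 2.4 0.4
chk z 0.2208 Fz 8.1 lat 2.1 0.1
chk z 0.2216 Fz 7.8 lat 2.7 0.1
chk z 0.2224 Fz 7.9 lat 4.5 0.1
chk z 0.2232 Fz 7.9 lat 3.8 1.6
chk z 0.2240 Fz 7.0 lat 4.5 2.6
```

```bash
python3 nudge.py '-0.0008 0.0003 -0.0008 0 0 0' >/dev/null; python3 chk.py 10 && python3 nudge.py '0 0 -0.0008 0 0 0' >/dev/null;  python3 chk.py 10 && python3 nudge.py '0 0 -0.0008 0 0 0' >/dev/null;  python3 chk.py 10 && python3 nudge.py '0 0 -0.0008 0 0 0' >/dev/null;  python3 chk.py 10 && python3 nudge.py '0 0 -0.0008 0 0 0' >/dev/null;  python3 chk.py 10 && python3 nudge.py '0 0 -0.0008 0 0 0' >/dev/null;  python3 chk.py 10 && python3 nudge.py '0 0 -0.0008 0 0 0' >/dev/null;  python3 chk.py 10
```

```text
chk z 0.2245 Fz 7.3 lat -0.9 1.4
chk z 0.2250 Fz 8.3 lat 2.8 1.6
chk z 0.2258 Fz 7.1 lat 1.9 2.3
chk z 0.2266 Fz 7.6 lat 2.0 2.4
chk z 0.2275 Fz 7.9 lat 1.0 3.7
chk z 0.2283 Fz 7.1 lat 0.5 3.9
chk z 0.2291 Fz 8.0 lat -0.3 4.2
```

```bash
python3 nudge.py '0 0.0008 -0.0008 0 0 0' >/dev/null; python3 chk.py 10 && python3 nudge.py '0 0 -0.0008 0 0 0' >/dev/null;  python3 chk.py 10 && python3 nudge.py '0 0 -0.0008 0 0 0' >/dev/null;  python3 chk.py 10 && python3 nudge.py '0 0 -0.0008 0 0 0' >/dev/null;  python3 chk.py 10 && python3 nudge.py '0 0 -0.0008 0 0 0' >/dev/null;  python3 chk.py 10; python3 - <<'E'
from station import env, ticket, probe_bus, capture
from h import *
c=capture("side");cv2.imwrite("pics/s2.png",c["image"][:,:,::-1]);np.savez("pics/s2.npz",m=c["mtx"],T=c["T"])
S=load("side0")
for n in("side0","s2"):
    I,m,T=load(n);print(blob(I,"white",(255,75,290,132))[:2],blob(I,"grey",(262,138,335,188))[:2])
for h in(.183,.183+.0335):print(proj(m,T,(.508,.1722,h)))
E
```

```text
chk z 0.2298 Fz 6.9 lat -0.6 -0.3
chk z 0.2306 Fz 8.0 lat -1.4 0.5
chk z 0.2314 Fz 5.1 lat -2.0 0.4
chk z 0.2324 Fz 4.8 lat -2.9 0.4
chk z 0.2333 Fz 5.2 lat -2.4 0.7
(array([273.7960396 , 118.42772277]), (np.int32(259), np.int32(108), np.int32(31), np.int32(21), np.int32(505))) (array([296.66708648, 159.01049538]), (np.int32(262), np.int32(138), np.int32(68), np.int32(41), np.int32(2382)))
(array([273.36830835, 109.29550321]), (np.int32(258), np.int32(99), np.int32(32), np.int32(21), np.int32(467))) (array([296.72543973, 159.01458601]), (np.int32(263), np.int32(138), np.int32(67), np.int32(41), np.int32(2331)))
[273.64482079 117.5152169 ]
[272.8709961 108.3354133]
```

The tray has risen 9.1 px in the side view (9.2 expected) and the base hasn't moved. Drag has just dropped to 5 N, so the button may be entering the hole. I'll go on in finer steps.

```bash
python3 chk.py 8 && python3 nudge.py '0 0 -0.0005 0 0 0' >/dev/null; python3 chk.py 8 && python3 nudge.py '0 0 -0.0005 0 0 0' >/dev/null;  python3 chk.py 8 && python3 nudge.py '0 0 -0.0005 0 0 0' >/dev/null;  python3 chk.py 8 && python3 nudge.py '0 0 -0.0005 0 0 0' >/dev/null;  python3 chk.py 8 && python3 nudge.py '0 0 -0.0005 0 0 0' >/dev/null;  python3 chk.py 8
```

```text
chk z 0.2335 Fz 4.2 lat -4.3 0.5
chk z 0.2337 Fz 5.0 lat -3.2 -1.8
chk z 0.2340 Fz 5.4 lat -4.7 -1.4
chk z 0.2345 Fz 5.0 lat -4.4 -2.0
chk z 0.2346 Fz 9.0 lat -3.7 -1.7
chk z 0.2346 Fz 9.0 lat -3.7 -1.7
```

The force jumped to 9 N with no further motion. A small confirming pull:

```bash
python3 nudge.py '0 0 -0.0003 0 0 0' >/dev/null; python3 chk.py 8; python3 nudge.py '0 0 0.0002 0 0 0; 0 0 0.0008 0 0 0; 0.0006 -0.0003 0.0015 0 0 0; 0.0006 -0.0003 0.002 0 0 0'>/dev/null; python3 chk.py 8; python3 nudge.py '0 0 0 0 0 0'>/dev/null; python3 chk.py 8
```

```text
chk z 0.2347 Fz 10.4 lat -3.1 -2.4
chk z 0.2344 Fz -0.6 lat -5.9 -3.3
chk z 0.2345 Fz 2.2 lat -4.3 -2.4
```

```bash
python3 nudge.py '0.0009 -0.0008 0 0 0 0; 0.0009 -0.0008 0 0 0 0' >/dev/null; python3 chk.py 8; python3 nudge.py '0 0 0 0 0 0; 0 0 0 0 0 0; 0 0 0 0 0 0; 0 0 0 0 0 0' 0.68; python3 nudge.py '0 0 -0.02 0 0 0; 0 0 -0.05 0 0 0; 0 0 -0.085 0 0 0; 0 0 -0.11 0 0 0; 0.04 0 -0.11 0 0 0; 0.06 -0.02 -0.11 0 0 0;0.06 -0.02 -0.11 0 0 0'; python3 - <<'E'
from station import env, ticket, probe_bus, capture
from h import *
for k in("side","top","wrist"):
    c=capture(k);n=k+"3";cv2.imwrite(f"pics/{n}.png",c["image"][:,:,::-1]);np.savez(f"pics/{n}.npz",m=c["mtx"],T=c["T"])
S=load("side3")[0];t=load("wrist3")[0]
cv2.imwrite("pics/z3.png",np.hstack([cv2.resize(S[85:195,245:345],(400,440),interpolation=2),cv2.resize(t,(400,440),interpolation=2)]))
E
```

```text
chk z 0.2345 Fz 4.2 lat 1.7 0.6
time_s: 8.47
tcp_pos: [0.5951, 0.1542, 0.2343]
ee_rot: [0.113, 0.994, 0.0, 0.001]
force: [-0.3, -0.4, 0.5]
finger_gap: 0.681
finger_force: 0.0
time_s: 9.05
tcp_pos: [0.5287, 0.1475, 0.3442]
ee_rot: [0.113, 0.994, -0.0, -0.0]
force: [2.0, 0.3, 0.6]
finger_gap: 0.682
finger_force: 0.0
```

View pics/z3.png

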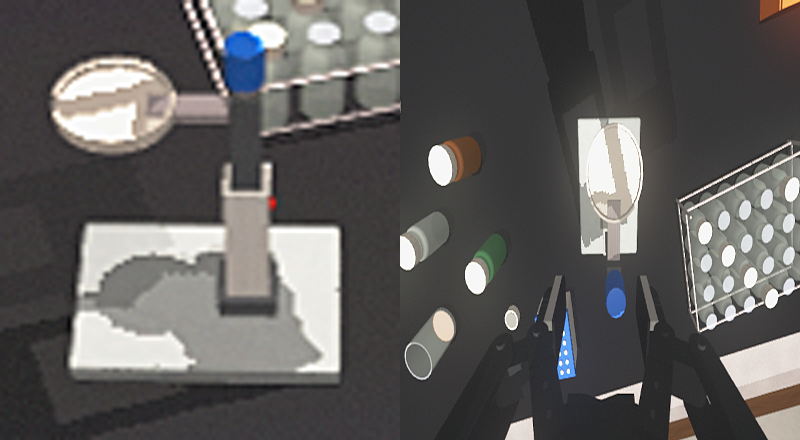

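The red button sticks out through the outer tube's right (+x) face at (272,203) in the left crop, so it is locked. Next: remeasure the tray and the amber bottle.

```bash
python3 - <<'E'
from h import *
from scipy.optimize import least_squares
L={n:load(n) for n in("side3","top3","wrist3","side0","top0","w1")}
W=L["wrist3"];print("pred knob/tray/amber in wrist3",[proj(W[1],W[2],p).round() for p in[(.5955,.154,.253),(.508,.174,.2195),(.44,-.167,.1)]])
a=np.linspace(0,6.28,60)
obs=[]
for n,b in[("side3",(290,80,320,115)),("wrist3",(460,230,540,330))]:
    if n=="wrist3":
        u=proj(W[1],W[2],(.5955,.154,.253)).astype(int);b=(u[0]-30,u[1]-35,u[0]+30,u[1]+40)
    I,m,T=L[n];c,s,_=blob(I,"blue",b);print(n,c.round(1),s[:4]);obs.append((m,T,c))
def f(p):
    e=[]
    for m,T,c in obs:
        h=cv2.convexHull(np.array([proj(m,T,[p[0]+.014*np.cos(t),p[1]+.014*np.sin(t),p[2]+d]) for t in a for d in(-.016,.016)],np.float32))
        M=cv2.moments(h);e+=[M["m10"]/M["m00"]-c[0],M["m01"]/M["m00"]-c[1]]
    return e
r=least_squares(f,[.595,.152,.25],diff_step=1e-3);print("knob",r.x.round(4),np.round(r.fun,1))
# tray rim: edge contours -> bbox-style ellipse via mask hull
def ell(n,box,k):
    I=L[n][0];_,s,l=blob(I,k,box)
    l=cv2.morphologyEx(l.astype(np.uint8),cv2.MORPH_OPEN,np.ones((7,7)) if n=="wrist3" else np.ones((5,5)))
    cs,_=cv2.findContours(l,0,2);h=cv2.convexHull(max(cs,key=cv2.contourArea));e=cv2.fitEllipse(h);return np.array(e[0])+box[:2],e[1:]
es=ell("side3",(252,92,292,126),"grey")
u=proj(W[1],W[2],(.508,.174,.2195)).astype(int);ew=ell("wrist3",(u[0]-45,u[1]-50,u[0]+45,u[1]+50),"white")
print(es,ew,"tray",tri([(*L["side3"][1:],es[0]),(*W[1:],ew[0])]))
cv2.imwrite("pics/z4.png",np.hstack([cv2.resize(W[0][u[1]-60:u[1]+60,u[0]-60:u[0]+60],(480,480))]))
u=proj(W[1],W[2],(.44,-.167,.1)).astype(int);ca=blob(W[0],"white",(u[0]-22,u[1]-22,u[0]+22,u[1]+22));print(ca[:2])
S,t=L["side0"],L["top0"]
print("amber",tri([(*S[1:],blob(S[0],"white",(255,228,285,248))[0]),(*t[1:],blob(t[0],"white",(325,243,355,270))[0]),(*L["w1"][1:],blob(L["w1"][0],"white",(75,110,118,150))[0]),(*W[1:],ca[0])]))
E
python3 go.py 0.44 -0.167 0.15 -13
```

```text
pred knob/tray/amber in wrist3 [array([345., 269.]), array([344., 161.]), array([ 64., 151.])]
side3 [305.5 100.1] (np.int32(301), np.int32(93), np.int32(10), np.int32(15))
wrist3 [344.4 267.5] (np.int64(329), np.int64(246), np.int32(33), np.int32(44))
knob [0.5961 0.1539 0.247 ] [ 0.3 -0.3 -0.1 -0.1]
(array([274.06098557, 111.00706482]), ((22.506622314453125, 33.87061309814453), 88.21580505371094)) (array([329.80187035, 151.24585724]), ((104.23443603515625, 134.46043395996094), 47.97895812988281)) tray (array([0.50671211, 0.16415192, 0.21289933]), array([1.19, 9.72]))
(array([ 64.08809747, 149.94564199]), (np.int64(45), np.int64(132), np.int32(39), np.int32(37), np.int32(1067)))
amber (array([ 0.43981661, -0.16702577,  0.09966074]), array([0.07, 0.27, 0.53, 0.71]))
t 9.2 tcp [0.532  0.1481 0.3441] d [ 0.019  -0.3279  0.1938] 0.381 rv [ 0.0007  0.0017 -0.0001] F [ 1.  -0.2  0.9] gap 0.676 ff 0.0
```

View pics/z4.png

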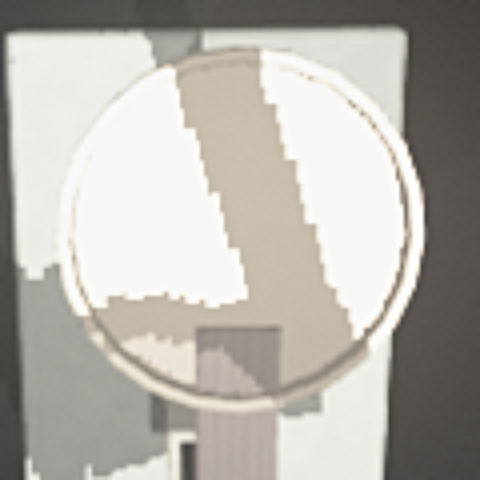

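The crop shows the tray's outer rim spanning x 58–425 and y 48–410, so its centre in wrist3 is about (344.4,158.3) px, close to prediction. Now to the amber bottle.

```bash
python3 -c "
from h import *
W=load('wrist3');S=load('side3')
print(tri([(W[1],W[2],(344.4,158.3)),(S[1],S[2],(273.5,110.5))]))
for z in(.213,.2195):print(onz(W[1],W[2],(344.4,158.3),z),onz(S[1],S[2],(273.5,110.5),z))"
python3 nudge.py '0.019 -0.328 0.04 0 0 0; 0.019 -0.328 0.04 0 0 0; 0.019 -0.328 0.08 0 0 0; 0.019 -0.328 0.08 0 0 0; 0.019 -0.328 0.12 0 0 0; 0.019 -0.328 0.15 0 0 0; 0.019 -0.328 0.194 0 0 0; 0.019 -0.328 0.194 0 0 0' 1.0; python3 go.py 0.44 -0.167 0.15 -13
```

```text
(array([0.50928686, 0.17544713, 0.20553053]), array([0.71, 0.09]))
[0.50709002 0.17512319 0.213     ] [0.50875216 0.16716638 0.213     ]
[0.50575877 0.17490406 0.2195    ] [0.50807812 0.15989262 0.2195    ]
time_s: 9.87
tcp_pos: [0.452, -0.1285, 0.2013]
ee_rot: [0.114, 0.994, -0.0, 0.001]
force: [0.9, -0.1, -0.8]
finger_gap: 0.999
finger_force: 0.0
t 9.87 tcp [ 0.452  -0.1285  0.2013] d [ 0.0032 -0.0402  0.0513] 0.065 rv [-0.0005  0.003  -0.001 ] F [ 0.9 -0.1 -0.8] gap 0.999 ff 0.0
```

```bash
python3 nudge.py '0.002 -0.035 0.025 0 0 0; 0.003 -0.04 0.05 0 0 0; 0.003 -0.04 0.05 0 0 0; 0.003 -0.04 0.05 0 0 0;0.003 -0.04 0.05 0 0 0'>/dev/null; python3 go.py 0.44 -0.167 0.037 -13; python3 - <<'E'
from station import env, ticket, probe_bus, capture
from h import *
c=capture("wrist");cv2.imwrite("pics/w5.png",c["image"][:,:,::-1]);np.savez("pics/w5.npz",m=c["mtx"],T=c["T"])
print(proj(c["mtx"],c["T"],(.44,-.167,.1)))
E
```

```text
t 10.28 tcp [ 0.4407 -0.1646  0.1529] d [ 0.0004 -0.0025  0.1159] 0.116 rv [-0.      0.0015  0.0003] F [ 0.2 -0.4  0.7] gap 1.0 ff 0.0
[318.21029046 221.71153161]
```

View pics/w5.png

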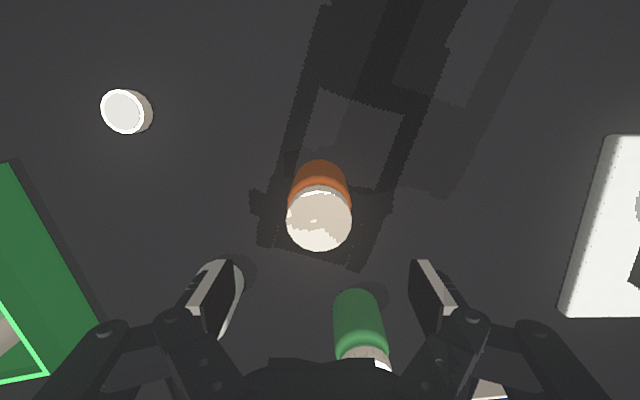

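The cap is at (319,219) px, where I predicted (318,222), and both sides are clear. Next: descend and grip.

```bash
python3 nudge.py '0.0004 -0.002 0.035 0 0 0; 0.0004 -0.002 0.07 0 0 0; 0.0004 -0.002 0.095 0 0 0; 0.0004 -0.002 0.113 0 0 0; 0.0004 -0.002 0.113 0 0 0; 0.0004 -0.002 0.113 0 0 0'; python3 go.py 0.44 -0.167 0.037 -13;  python3 nudge.py '0 0 0 0 0 0; 0 0 0 0 0 0; 0 0 0 0 0 0; 0 0 0 0 0 0; 0 0 0 0 0 0; 0 0 0 0 0 0; 0 0 0 0 0 0' 0.0 35
```

```text
time_s: 10.83
tcp_pos: [0.4395, -0.1659, 0.0395]
ee_rot: [0.112, 0.994, -0.0, 0.0]
force: [0.5, -0.8, 0.6]
finger_gap: 1.003
finger_force: 0.0
t 10.83 tcp [ 0.4395 -0.1659  0.0395] d [-0.0007 -0.001   0.0025] 0.003 rv [-0.      0.0004  0.0017] F [ 0.5 -0.8  0.6] gap 1.003 ff 0.0
time_s: 11.42
tcp_pos: [0.4402, -0.167, 0.0407]
ee_rot: [0.113, 0.994, -0.001, 0.002]
force: [-0.0, 1.4, 6.1]
finger_gap: 0.595
finger_force: 36.0
```

```bash
python3 nudge.py '0 0 -0.01 0 0 0; 0 0 -0.03 0 0 0; 0 0 -0.065 0 0 0; 0 0 -0.1 0 0 0; 0 0 -0.14 0 0 0; 0 0 -0.18 0 0 0; 0 0 -0.22 0 0 0; 0 0 -0.255 0 0 0'; python3 nudge.py '0 0 0 0 0 0;0 0 0 0 0 0'; python3 go.py 0.5075 0.1743 0.29 -13
```

```text
time_s: 12.08
tcp_pos: [0.4383, -0.1663, 0.2974]
ee_rot: [0.113, 0.994, -0.001, 0.001]
force: [0.3, -0.6, -2.3]
finger_gap: 0.59
finger_force: 37.8
time_s: 12.25
tcp_pos: [0.4395, -0.167, 0.2971]
ee_rot: [0.113, 0.994, -0.001, 0.003]
force: [-0.2, -0.6, -2.3]
finger_gap: 0.588
finger_force: 37.8
t 12.25 tcp [ 0.4395 -0.167   0.2971] d [0.0106 0.3479 0.0063] 0.348 rv [-0.002  0.006  0.   ] F [-0.2 -0.6 -2.3] gap 0.588 ff 37.8
```

```bash
python3 nudge.py '0 0.02 -0.005 0 0 0; 0.002 0.055 -0.005 0 0 0; 0.004 0.095 -0.005 0 0 0; 0.006 0.135 -0.005 0 0 0; 0.008 0.175 -0.005 0 0 0; 0.01 0.215 -0.005 0 0 0; 0.0106 0.25 -0.005 0 0 0; 0.0106 0.28 -0.005 0 0 0' >/dev/null; python3 nudge.py '0 0.025 0 0 0 0; 0 0.045 0 0 0 0; 0 0.06 0 0 0 0; 0 0.068 0 0 0 0; 0 0.068 0 0 0 0; 0 0.068 0 0 0 0;0 0.068 0 0 0 0'; python3 go.py 0.5075 0.1743 0.26 -13
```

```text
time_s: 13.5
tcp_pos: [0.506, 0.1741, 0.2978]
ee_rot: [0.114, 0.994, -0.0, -0.001]
force: [-0.4, 0.5, -1.5]
finger_gap: 0.592
finger_force: 37.9
t 13.5 tcp [0.506  0.1741 0.2978] d [-0.0014  0.0006  0.0378] 0.038 rv [-0.0011 -0.0011 -0.0006] F [-0.4  0.5 -1.5] gap 0.592 ff 37.9
```

```bash
cat > dn.py <<'E'
import sys
from station import env, ticket, probe_bus, capture
s=probe_bus.read_state();f=s["force"][2];print("z %.4f Fz %.1f lat %.1f %.1f"%(s["tcp_pos"][2],f,*s["force"][:2]));sys.exit(int(f>1.5))
E
python3 nudge.py '-0.0012 0.0005 0.008 0 0 0; -0.0012 0.0005 0.018 0 0 0; -0.0012 0.0005 0.028 0 0 0; -0.0012 0.0005 0.036 0 0 0; -0.0012 0.0005 0.038 0 0 0; -0.0012 0.0005 0.038 0 0 0'>/dev/null; python3 dn.py && python3 nudge.py '0 0 0.001 0 0 0; 0 0 0.002 0 0 0'>/dev/null;  python3 dn.py && python3 nudge.py '0 0 0.001 0 0 0; 0 0 0.002 0 0 0'>/dev/null;  python3 dn.py && python3 nudge.py '0 0 0.001 0 0 0; 0 0 0.002 0 0 0'>/dev/null;  python3 dn.py && python3 nudge.py '0 0 0.001 0 0 0; 0 0 0.002 0 0 0'>/dev/null;  python3 dn.py && python3 nudge.py '0 0 0.001 0 0 0; 0 0 0.002 0 0 0'>/dev/null;  python3 dn.py
```

```text
z 0.2589 Fz -2.1 lat -0.3 0.2
z 0.2591 Fz -2.5 lat 0.2 -0.0
z 0.2570 Fz -2.0 lat 0.6 -0.2
z 0.2546 Fz -2.1 lat -0.3 -0.1
z 0.2525 Fz -2.1 lat 0.8 0.7
z 0.2504 Fz -1.7 lat 0.4 0.2
```

```bash
python3 nudge.py '0 0 0.001 0 0 0'>/dev/null;  python3 dn.py && python3 nudge.py '0 0 0.001 0 0 0'>/dev/null;  python3 dn.py && python3 nudge.py '0 0 0.001 0 0 0'>/dev/null;  python3 dn.py && python3 nudge.py '0 0 0.001 0 0 0'>/dev/null;  python3 dn.py && python3 nudge.py '0 0 0.001 0 0 0'>/dev/null;  python3 dn.py && python3 nudge.py '0 0 0.001 0 0 0'>/dev/null;  python3 dn.py && python3 nudge.py '0 0 0.001 0 0 0'>/dev/null;  python3 dn.py && python3 nudge.py '0 0 0.001 0 0 0'>/dev/null;  python3 dn.py
```

```text
z 0.2494 Fz -2.2 lat 0.1 0.3
z 0.2484 Fz -1.7 lat -0.2 -0.9
z 0.2476 Fz 2.9 lat -2.0 -0.7
z 0.2476 Fz 2.9 lat -2.0 -0.7
z 0.2476 Fz 2.9 lat -2.0 -0.7
z 0.2476 Fz 2.9 lat -2.0 -0.7
z 0.2476 Fz 2.9 lat -2.0 -0.7
z 0.2476 Fz 2.9 lat -2.0 -0.7
```

Contact at 0.2476 puts the floor at about 0.207, which agrees with the knob fit (0.247 → 0.206). I'll check the seating before letting go.

```bash
python3 - <<'E'
from station import env, ticket, probe_bus, capture
from h import *
c=capture("side");S=c["image"][:,:,::-1];w=capture("wrist")["image"][:,:,::-1]
cv2.imwrite("pics/z6.png",np.hstack([cv2.resize(S[75:185,235:335],(400,440),interpolation=2),cv2.resize(w[60:280,220:420],(400,440),interpolation=2)]))
E
```

```text
(no output)
```

View pics/z6.png

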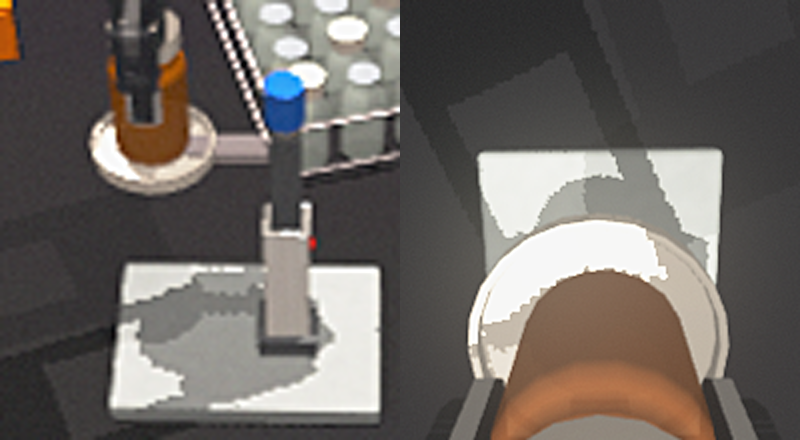

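The bottle sits centred on the tray floor and the button is still out at (313,243). Next: open, then withdraw straight up.

```bash
python3 nudge.py '0 0 0 0 0 0; 0 0 0 0 0 0; 0 0 0 0 0 0; 0 0 0 0 0 0; 0 0 0 0 0 0; 0 0 0 0 0 0' 0.9; python3 nudge.py '0 0 -0.005 0 0 0; 0 0 -0.02 0 0 0; 0 0 -0.045 0 0 0; 0 0 -0.08 0 0 0; 0 0 -0.12 0 0 0; 0 0 -0.15 0 0 0; 0 0 -0.16 0 0 0; 0 0 -0.16 0 0 0'; python3 nudge.py '0 0 0 0 0 0; 0.03 0 0 0 0 0; 0.06 0 0 0 0 0; 0.06 0 0 0 0 0; 0.06 0 0 0 0 0; 0.06 0 0 0 0 0'; python3 - <<'E'
from station import env, ticket, probe_bus, capture
from h import *
c=capture("side");S=c["image"][:,:,::-1];w=capture("top")["image"][:,:,::-1]
cv2.imwrite("pics/z7.png",np.hstack([cv2.resize(S[75:185,235:335],(400,440),interpolation=2),cv2.resize(w[100:320,175:440],(400,332))[[*range(332)]+[331]*108]]))
E
```

```text
time_s: 15.68
tcp_pos: [0.5078, 0.1753, 0.2476]
ee_rot: [0.113, 0.994, 0.0, 0.0]
force: [0.3, -0.9, 0.1]
finger_gap: 0.9
finger_force: 0.0
time_s: 16.35
tcp_pos: [0.509, 0.1755, 0.4119]
ee_rot: [0.113, 0.994, 0.001, 0.003]
force: [0.5, 0.4, 0.4]
finger_gap: 0.894
finger_force: 0.0
time_s: 16.85
tcp_pos: [0.4491, 0.1886, 0.4058]
ee_rot: [0.113, 0.994, -0.001, -0.001]
force: [0.5, 0.6, 0.1]
finger_gap: 0.898
finger_force: 0.0
```

View pics/z7.png

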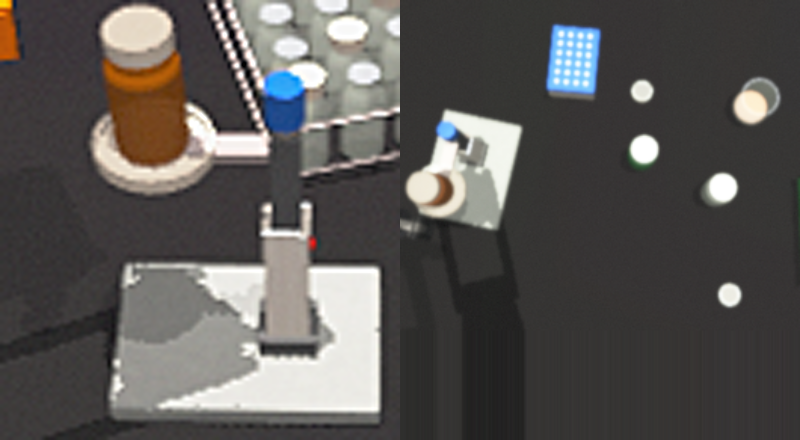

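The bottle stands upright on the tray at (145,150), the button is out at (313,243), and the bystanders haven't moved. Handing in.

```bash
python3 -c "
from station import env, ticket, probe_bus, capture;print(ticket.job_done())"
```

```text
the job is handed in; nothing more can be done
None
```

The job is handed in at about 17 s: the red button is locked in the upper hole (peak pull about 10.4 N, base not moved), the amber bottle stands upright on the white tray, and the other things are where they were.

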